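# Rotate the stock row: older tin to the front, new tin behind

## Robot

A 6-joint arm with a two-finger parallel gripper is mounted at the origin on the work surface. World frame = base frame: x ahead of the robot, y to its left, z up, the work surface at z = 0. Lengths are in m, angles in rad, forces in N, time in s.
With the tool pointing down it reaches from about 0.35 to 0.775 m from the base axis. Payload 7.3 kg.
Tool frame: the origin (TCP) lies at the very end of the fingers, on their centre line; the grasp point (between the pads) lies 19 mm behind it (robot.hold_point_z is the distance from the TCP to the grasp point, in m); y points along the fingers, z is the direction in which the jaws open and shut, and the axes are right-handed (so a half turn about y gives the same grasp; the last joint's range is limited). The gripper opens to 92 mm and grips with 3 to 60 N. Pads are 19 mm wide; open, the fingers measure 130 mm over their backs; the gripper's body (75 mm by 190 mm) begins 47 mm behind the grasp point.
Start: joints at [1.065, 0.342, 1.524, -0, 1.275, -0.146], TCP at [0.185, 0.491, 0.227] pointing down, gripper open.
Joint ranges: [-2.53, 2.53], [-0.77, 2.02], [0.04, 2.7], [-1, 4.14], [0.28, 2.66], [-3.11, 3.11]. Speed limits (rad/s): [2.57, 2.57, 3.14, 3.14, 3.14, 3.14].

## Interface

Orientations are given as [roll, pitch, yaw] about the fixed x, y, z axes, in that order (R = Rz(yaw) Ry(pitch) Rx(roll)).
In Python, from cell import robot gives the robot as it stands.
- The arm moves only by the shell command python3 -m crank 'ROWS' [OPENING] [FORCE]. ROWS is a JSON object of lists of equal length, an entry for each row: "xyz": the shift along the tool's x, y, z in cm, a list of three; "roll": the turn about the tool's y in degrees. A call has 1 to 20 rows; each row shifts and turns the commanded pose from where the row before left it, along the tool's axes as they then stand; what a row does not reach is not made up. A row lasts 1/10 s, in which the tool goes at most 50 mm and 8.59 degrees, less where a joint would pass 70% of its speed; a pose out of reach is approached as far as the arm can. A call is refused whole if a number of a shift passes 5 or a number of a turn 8.59, either way. A call with a gripper value outside its range is refused whole. OPENING is the gripper command: -1 is fully open, 1 is shut, values between are in proportion, set as the call begins (- or left out, the last holds). The fingers move at their own pace and stop on an object; FORCE is the grip in N (left out, the last holds). Time passes only in rows, so rows that do not move let the fingers close. It gives the time, the measured TCP pose, the force and the opening at its end, in the units of the state.
- robot.observe(): the state, without advancing time (a new reading comes with each control period).
- robot.read_camera(name): name is "side" or "top" or "wrist"; returns the picture (400x640x3 uint8, red, green, blue); there is no depth.
- robot.calibration(name): a dict with "intrinsics" (3x3 intrinsics, pixels), "D" ([k1, k2, p1, p2, k3] as OpenCV has them; the pictures are not rectified), "pose" (4x4, takes a point from camera to world coordinates). Camera axes: x right, y down, z forward; pixel columns grow to the right and rows downward; lengths in m; the calibration is good to about 2 mm. A picture is of the moment at which its call begins: read the wrist's pose just before it. calibration takes no time and is no camera call; for the wrist camera it gives the pose at the moment of the call.
- robot.hand_in(): hands the job in, once; it reports no verdict.
The state is a dict: "time": time; "qpos": joint angles; "qvel": joint speeds; "joint_efforts": joint torques, N m; "tool_pos": TCP position; "tool_rot": TCP orientation; "contact_force": force on the tool from outside, world axes, zero at the start; "torque": the same for the moment, N m; "opening": finger opening in m.
Only numpy, scipy, OpenCV 4.12 (cv2) and the standard library are available. Lean on these libraries where they do the work, as an engineer would, in place of code of your own. Each camera call takes 0.05 s, during which the arm holds its last target.

## Task

Restock the small plywood row on the bench: first bring the older tin (dark lid) forward until it stands up against the row's front lip, the end nearer the robot, then take the new tin (brass lid) off the turntable and stand it in the row close up behind the older one. Both must end upright on the row's board, set down rather than dropped; leave the green jar where it stands.

Things in the scene. Friction and masses are not known exactly. Their poses are not given: they have to be found in the camera images.
- row: Fixed open-topped plywood stock row on the bench, 202 long (its x) by 84 wide (its y), origin at the centre of its underside. Board top 12 above the bench; round it runs a 6 mm thick rim whose top is 24 above the bench (12 above the board); inside 190 by 72. Its front lip is the rim at its -x end, the end nearer the robot (inner face at x = -95); the back is +x. Sizes in mm.
- old_tin: Older tin: blue round tin, white paper band, DARK grey lid; 52 mm diameter (lid 49 mm, the top 10 mm), 72 mm high, about 0.2 kg, closed and rigid. Stands in the row towards its back, with nothing else in the row. Origin at the centre of its underside, z up.
- new_tin: New tin: same blue tin with white band but a BRASS lid; 52 mm diameter (lid 49 mm, the top 10 mm), 72 mm high, about 0.2 kg. Stands on the grey cast-iron turntable (disc of 280 mm diameter, locked, top 34 mm above the bench), beside the green jar; a 12 mm thick oak square lies on the disc too. Origin at the centre of its underside, z up.
- jar: Bystander: green plastic jar with black lid, 52 mm diameter, 72 mm high, loose on the turntable about 130 mm (centre to centre) from the new tin. To be left alone. Origin at the centre of its underside.

How it is judged:
By the outcome, as a careful person would: the job done as asked, in the order asked, and still so for the second after the job is handed in, with the robot touching nothing.
It also fails if it takes over 48 s, if anything falls off the work surface, if the arm or the gripper's body presses on something with over 40 N, if the wrist force passes 120 N, or if a joint passes its speed limit or range.

## Working session

There is one attempt and no reset: what is moved stays moved. The work goes in short steps, Python scripts to look and compute and a shell command to move; the robot and the scene stay as the last step left them, time stands still between calls to the robot, and variables do not carry over. Pictures are saved under pics/ and viewed, and the job is handed in when it is done.

```bash
ls; mkdir -p pics; python3 - <<'E'
from cell import robot
import cv2,numpy as np
s=robot.observe();print(s)
print(robot.hold_point_z)
for n in ("side","top","wrist"):
    c=robot.calibration(n);print(n,np.round(c["intrinsics"],1).tolist(),c["D"],np.round(c["pose"],3).tolist())
    cv2.imwrite(f"pics/{n}0.png",robot.read_camera(n)[:,:,::-1])
E
```

```text
pics
{'time': 0.0, 'qpos': array([ 1.06500235e+00,  3.42688310e-01,  1.52500079e+00,  2.16996225e-05,
        1.27539314e+00, -1.46021341e-01]), 'qvel': array([-0.00149462,  0.00156346,  0.00021438,  0.00023606, -0.00038423,
       -0.00135728]), 'joint_efforts': array([ 1.29375527e-03, -4.31230152e+01, -2.44225484e+01,  7.17398152e-02,
        5.60314755e-02, -1.47117175e-04]), 'tool_pos': array([0.18462106, 0.49104275, 0.22606849]), 'tool_rot': array([-1.57226704e+00,  2.37268344e-04, -3.59779142e-01]), 'contact_force': array([-0.05573145,  0.45551377, -0.59032596]), 'torque': array([ 0.01337228, -0.01305786, -0.00116021]), 'opening': 0.09180803879962608}
0.0188
side [[424.7, 0.0, 321.9], [0.0, 424.7, 200.4], [0.0, 0.0, 1.0]] [-0.06013611  0.          0.          0.          0.        ] [[-0.799, -0.327, 0.505, 0.188], [-0.601, 0.4, -0.692, 0.461], [0.024, -0.856, -0.516, 0.444], [0.0, 0.0, 0.0, 1.0]]
top [[389.1, 0.0, 318.5], [0.0, 389.1, 198.7], [0.0, 0.0, 1.0]] [0.00931491 0.         0.         0.         0.        ] [[-0.012, -0.984, 0.179, 0.402], [-1.0, 0.013, 0.003, -0.049], [-0.005, -0.179, -0.984, 0.899], [0.0, 0.0, 0.0, 1.0]]
wrist [[333.0, 0.0, 312.4], [0.0, 333.0, 208.9], [0.0, 0.0, 1.0]] [0.01519499 0.         0.         0.         0.        ] [[0.353, 0.89, 0.288, 0.108], [0.936, -0.335, -0.109, 0.52], [-0.001, 0.308, -0.951, 0.384], [0.0, 0.0, 0.0, 1.0]]
```

View pics/top0.png

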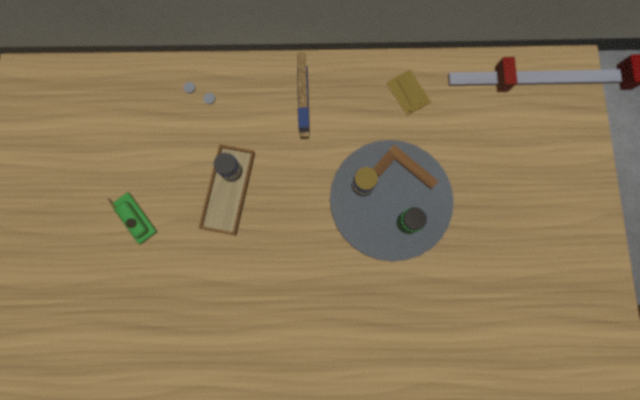

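View pics/side0.png

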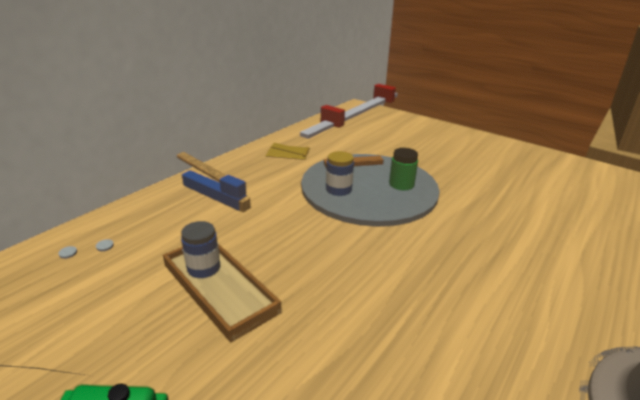

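View pics/wrist0.png

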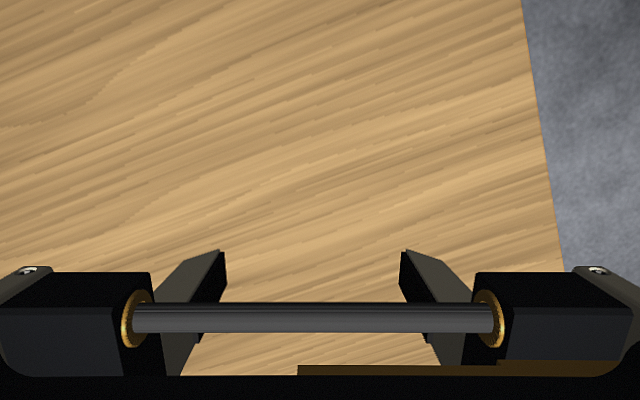

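The top view shows the row at about (228,190) with the dark-lid tin at (228,167), the brass tin at (365,180), the jar at (412,220) and the oak square at (405,165). Next I'll zoom in and measure these.

```bash
cat > h.py <<'E'
import cv2,numpy as np
from cell import robot
def ray(n,uv,z,cal=None):
    c=cal or robot.calibration(n)
    p=cv2.undistortPoints(np.array(uv,float).reshape(-1,1,2),np.array(c["intrinsics"]),np.array(c["D"])).reshape(-1,2)
    T=np.array(c["pose"]);d=np.c_[p,np.ones(len(p))]@T[:3,:3].T;o=T[:3,3]
    return o+d*((z-o[2])/d[:,2])[:,None]
def proj(n,P,cal=None):
    c=cal or robot.calibration(n);T=np.linalg.inv(np.array(c["pose"]))
    return cv2.projectPoints(np.array(P,float).reshape(-1,3),cv2.Rodrigues(T[:3,:3])[0],T[:3,3],np.array(c["intrinsics"]),np.array(c["D"]))[0].reshape(-1,2)
E
python3 - <<'E'
import cv2
t=cv2.imread('pics/top0.png');s=cv2.imread('pics/side0.png')
cv2.imwrite('pics/topz1.png',cv2.resize(t[130:250,190:270],None,fx=5,fy=5,interpolation=2))
cv2.imwrite('pics/topz2.png',cv2.resize(t[130:270,320:460],None,fx=4,fy=4,interpolation=2))
cv2.imwrite('pics/sidez.png',cv2.resize(s[140:340,155:445],None,fx=2.7,fy=2.7,interpolation=2))
E
```

```text
(no output)
```

View pics/topz1.png

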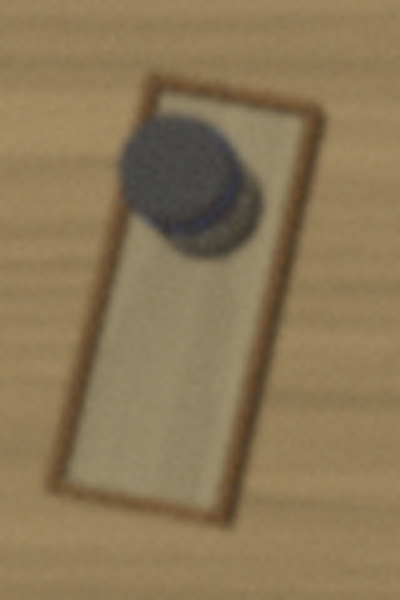

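View pics/topz2.png

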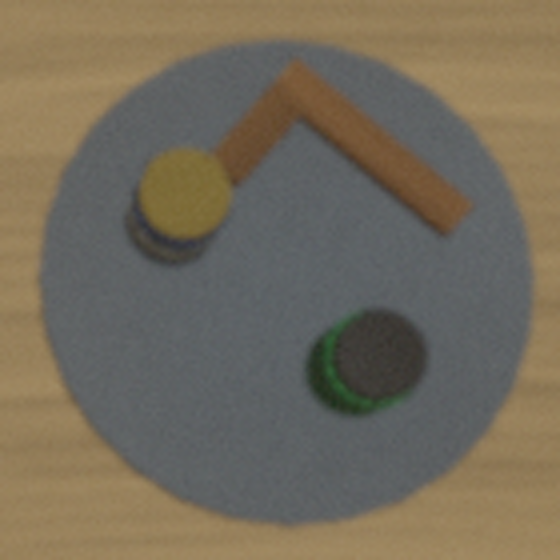

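View pics/sidez.png

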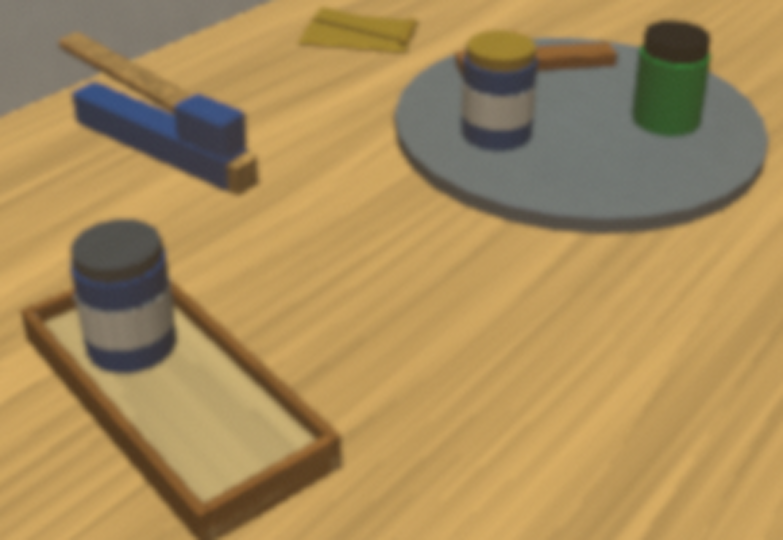

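The brass tin stands just off the oak leg's end at zoom (230,165), and both tins are upright. Next, measure lids and rim in both views.

```bash
python3 - <<'E'
from h import *
t=cv2.imread('pics/top0.png');s=cv2.imread('pics/side0.png')
def big(m,roi):
    x0,y0,x1,y1=roi;k=np.zeros_like(m);k[y0:y1,x0:x1]=m[y0:y1,x0:x1]
    c=max(cv2.findContours(k,0,1)[0],key=cv2.contourArea);return c
def lid(n,im,lo,hi,roi,z):
    h=cv2.cvtColor(cv2.resize(im,None,fx=4,fy=4,interpolation=cv2.INTER_CUBIC),cv2.COLOR_BGR2HSV)
    c=big(cv2.inRange(h,lo,hi),[4*a for a in roi]).reshape(-1,2)
    uv=(c+.5)/4-.5
    P=ray(n,uv,z)[:,:2].astype(np.float32)
    (cx,cy),r=cv2.minEnclosingCircle(P); e=cv2.fitEllipse(P)
    print(n,'circ',round(cx,4),round(cy,4),round(r,4),'ell',np.round(e[0],4),np.round(e[1],4))
for z,roi in((.084,(205,140,250,195)),): lid('top',t,(0,0,0),(179,95,90),roi,z)
lid('top',t,(20,120,60),(35,255,255),(345,160,385,200),.106)
lid('top',t,(0,0,0),(40,80,75),(395,200,430,240),.106)
lid('side',s,(18,120,60),(32,255,255),(320,145,362,170),.106)
print('h', [cv2.cvtColor(t,cv2.COLOR_BGR2HSV)[v,u].tolist() for u,v in((226,165),(365,178),(414,218),(230,200),(210,187),(202,170))])
# row rim
h=cv2.cvtColor(t,cv2.COLOR_BGR2HSV)
up=cv2.resize(h,None,fx=4,fy=4,interpolation=cv2.INTER_CUBIC)
m=cv2.inRange(up,(0,90,0),(18,255,112))
cv2.imwrite('pics/rim.png',m[500:1000,760:1080])
# corners typed from zoomed view (outer top corners) crops: top scale5 offset(190,130)
cor=np.array([[150,76],[322,108],[230,522],[50,490]])/5+[190,130]-.4
P=ray('top',cor,.024);print('outer corners top',np.round(P,4).tolist(),'ctr',P.mean(0))
# side zoom corners, scale 2.7, offset (155,140)
cs=np.array([[24,314],[340,440],[205,515]])/2.7+[155,140]-.3
Q=ray('side',cs,.024);print('side',np.round(Q,4).tolist())
E
```

```text
top circ 0.6245 0.1498 0.0357 ell [0.623  0.1501] [0.0486 0.0705]
top circ 0.5895 -0.146 0.0241 ell [ 0.589  -0.1457] [0.0436 0.0465]
top circ 0.5026 -0.243 0.0235 ell [ 0.5028 -0.2431] [0.0423 0.0458]
side circ 0.5951 -0.1588 0.0558 ell [ 0.5989 -0.1545] [0.0821 0.1007]
h [[18, 17, 74], [22, 137, 128], [18, 40, 63], [22, 79, 142], [16, 138, 102], [19, 99, 155]]
outer corners top [[0.6928, 0.1848, 0.024], [0.6761, 0.1037, 0.024], [0.4828, 0.1418, 0.024], [0.4983, 0.2234, 0.024]] ctr [0.5875023  0.16342106 0.024     ]
side [[0.6899, 0.1892, 0.024], [0.4798, 0.1502, 0.024], [0.4966, 0.2267, 0.024]]
```

View pics/rim.png

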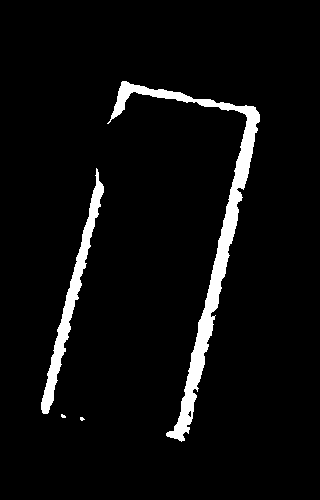

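```bash
python3 -m crank '{"xyz":[[1,0,-0.5],[2,0,-1.2],[3,0,-1.74],[3,0,-1.74],[3,0,-1.74],[3,0,-1.74],[3,0,-1.74],[3,0,-1.74],[3,0,-1.74],[3,0,-1.74],[3,0,-1.74],[3,0,-1.74],[3,0,-1.74],[3,0,-1.74],[2,0,-1.2],[1,0,-0.6],[0,0,0],[0,0,0]],"roll":[-3,-3,-3.4,0,0,0,0,0,0,0,0,0,0,0,0,0,0,0]}' -1 10
python3 - <<'E'
from h import *
s=robot.observe();print(s['tool_pos'],s['tool_rot'])
c=robot.calibration('wrist');im=robot.read_camera('wrist')[:,:,::-1]
cv2.imwrite('pics/w1.png',im);import pickle;pickle.dump(c,open('w1.pkl','wb'))
E
```

```text
time: 1.95
tool_pos: [0.5441, 0.1665, 0.2265]
tool_rot: [-1.571, 0.001, -0.196]
contact_force: [0.3, -0.3, -0.8]
opening: 0.0918
[0.54413499 0.16649163 0.22648284] [-1.57061078e+00  1.09753543e-03 -1.95568454e-01]
```

View pics/w1.png

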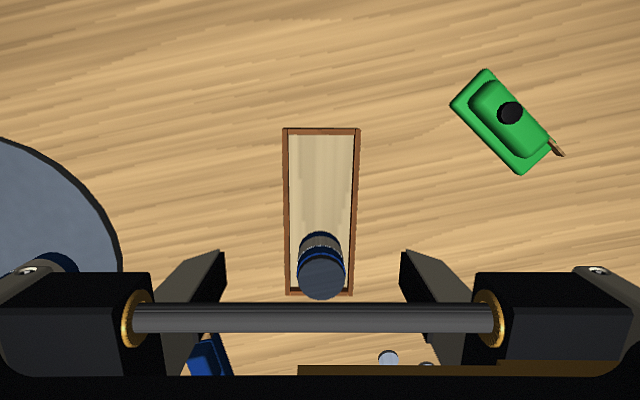

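The row is vertical in the wrist view: front lip at v≈131, back at v≈293, old lid centred near (321,274). The row looks square to the tool already. Fitting.

```bash
python3 - <<'E'
from h import *
import pickle
c=pickle.load(open('w1.pkl','rb'));im=cv2.imread('pics/w1.png')
cv2.imwrite('pics/w1z.png',cv2.resize(im[110:310,260:380],None,fx=3,fy=3,interpolation=2))
h=cv2.cvtColor(im,cv2.COLOR_BGR2HSV)
for u,v in((321,275),(321,262),(321,258),(321,245),(288,200),(285,200),(291,200),(320,180)):print((u,v),h[v,u])
E
```

```text
(321, 275) [107  61  75]
(321, 262) [107  55  74]
(321, 258) [104  54  52]
(321, 245) [109  26  79]
(288, 200) [ 13 153  65]
(285, 200) [ 13 152 131]
(291, 200) [ 21  74 203]
(320, 180) [ 20  77 202]
```

View pics/w1z.png

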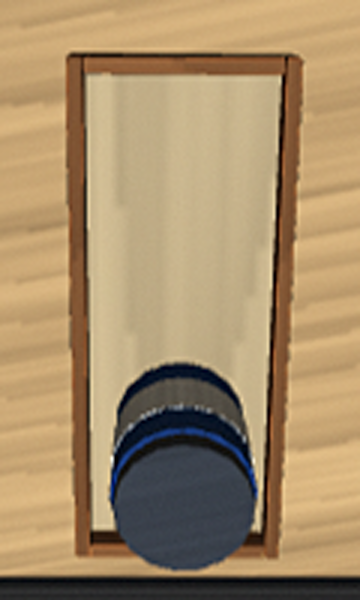

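```bash
python3 - <<'E'
from h import *
import pickle
c=pickle.load(open('w1.pkl','rb'));im=cv2.imread('pics/w1.png')
up=cv2.resize(im,None,fx=4,fy=4,interpolation=cv2.INTER_CUBIC);h=cv2.cvtColor(up,cv2.COLOR_BGR2HSV)
m=cv2.inRange(h,(95,40,62),(120,100,100));k=np.zeros_like(m);k[1000:1220,1160:1400]=m[1000:1220,1160:1400]
k=cv2.morphologyEx(k,cv2.MORPH_OPEN,np.ones((9,9)))
ct=max(cv2.findContours(k,0,1)[0],key=cv2.contourArea);ct=cv2.convexHull(ct).reshape(-1,2)
P=ray('wrist',(ct+.5)/4-.5,.084,c)[:,:2].astype(np.float32)
print('oldlid circ',cv2.minEnclosingCircle(P),cv2.fitEllipse(P))
f=lambda a:np.array(a)/3+[260,110]-.33
O=ray('wrist',f([[68,57],[300,57],[278,556],[77,556]]),.024,c)
print('outer FL? ',np.round(O,4).tolist())
ctr=O.mean(0);d=(O[2]+O[3]-O[0]-O[1])/2;w=(O[1]-O[0]+O[2]-O[3])/2
print('ctr',ctr,'len',np.linalg.norm(d),'w',np.linalg.norm(w),'yaw',np.arctan2(d[1],d[0]),np.arctan2(-w[0],w[1]))
I=ray('wrist',f([[84,73],[284,73]]),.024,c);print('inner front',np.round(I,4).tolist())
E
```

```text
oldlid circ ((0.6345229148864746, 0.15718884766101837), 0.023726969957351685) ((0.6344150900840759, 0.15721890330314636), (0.046641360968351364, 0.04690919443964958), 128.42759704589844)
outer FL?  [[0.4846, 0.1458, 0.024], [0.5005, 0.2259, 0.024], [0.6977, 0.1863, 0.024], [0.6815, 0.1048, 0.024]]
ctr [0.59107441 0.16569167 0.024     ] len 0.20118999439239346 w 0.08236500756436657 yaw -0.20153484890997853 -0.19624017106136082
inner front [[0.491, 0.1501, 0.024], [0.5048, 0.2195, 0.024]]
```

```bash
python3 -m crank '{"xyz":[[1.5,0,0.15],[3,0,0.3],[3,0,0.3],[1.55,1,0.1],[0,3,0],[0,3,0],[0,3,0],[0,3,0],[0,3,0],[0,2,0],[0,1,0],[0,0,0],[0,0,0]],"roll":[0,0,0,0,0,0,0,0,0,0,0,0,0]}' -1 10
python3 - <<'E'
from h import *
cv2.imwrite('pics/s2.png',cv2.resize(robot.read_camera('side')[140:340,100:390,::-1],None,fx=2.7,fy=2.7,interpolation=2))
cv2.imwrite('pics/w2.png',robot.read_camera('wrist')[:,:,::-1])
E
```

```text
time: 3.3
tool_pos: [0.6358, 0.1573, 0.0379]
tool_rot: [-1.57, -0.002, -0.195]
contact_force: [0.1, -0.0, 0.3]
opening: 0.0917
```

View pics/s2.png

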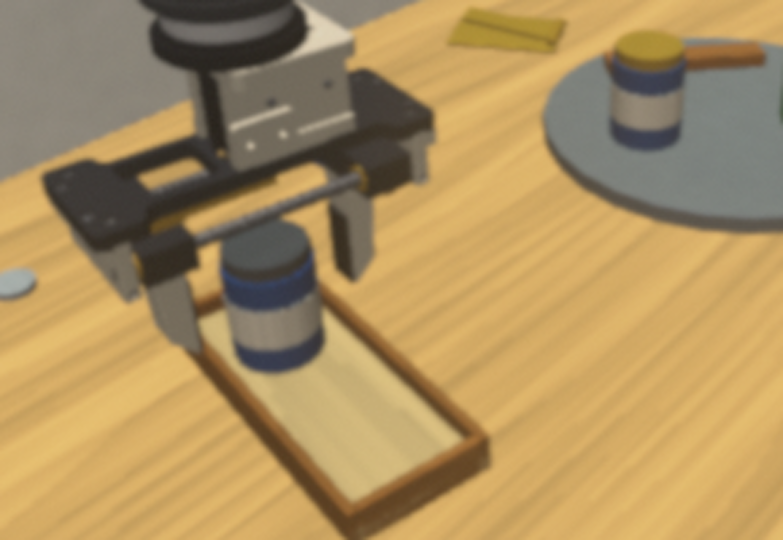

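View pics/w2.png

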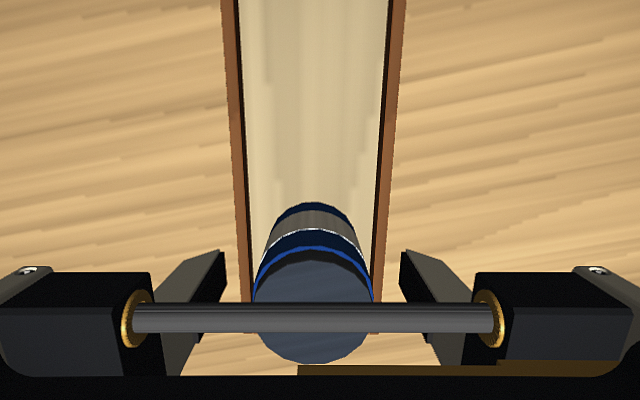

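Fingers at both sides of the tin are clear of the rim and centred. Now grip.

```bash
python3 -m crank '{"xyz":[[0,0,0],[0,0,0],[0,0,0],[0,0,0],[0,0,0],[0,0,0],[0,0,0],[0,0,0],[0,0,0],[0,0,0]],"roll":[0,0,0,0,0,0,0,0,0,0]}' 1 15
```

```text
time: 4.4
tool_pos: [0.6353, 0.1567, 0.0367]
tool_rot: [-1.571, -0.0, -0.196]
contact_force: [-0.4, 0.2, 0.4]
opening: 0.0519
```

```bash
python3 -m crank '{"xyz":[[0,-0.3,0],[0,-0.2,0],[-0.5,0,0],[-1,0,0],[-1.5,0,0],[-1.5,0,0],[-1.5,0,0],[-1.5,0,0],[-1.5,0,0],[-1,0,0],[0,0,0],[0,0,0],[0,0.2,0],[0,0.2,0],[0,0.1,0],[0,0,0],[0,0,0]],"roll":[0,0,0,0,0,0,0,0,0,0,0,0,0,0,0,0,0]}'
python3 - <<'E'
from h import *
cv2.imwrite('pics/s3.png',cv2.resize(robot.read_camera('side')[180:380,140:380,::-1],None,fx=3,fy=3,interpolation=2))
E
```

```text
time: 6.1
tool_pos: [0.5375, 0.176, 0.0367]
tool_rot: [-1.571, -0.0, -0.196]
contact_force: [0.5, -0.4, -0.2]
opening: 0.0515
```

View pics/s3.png

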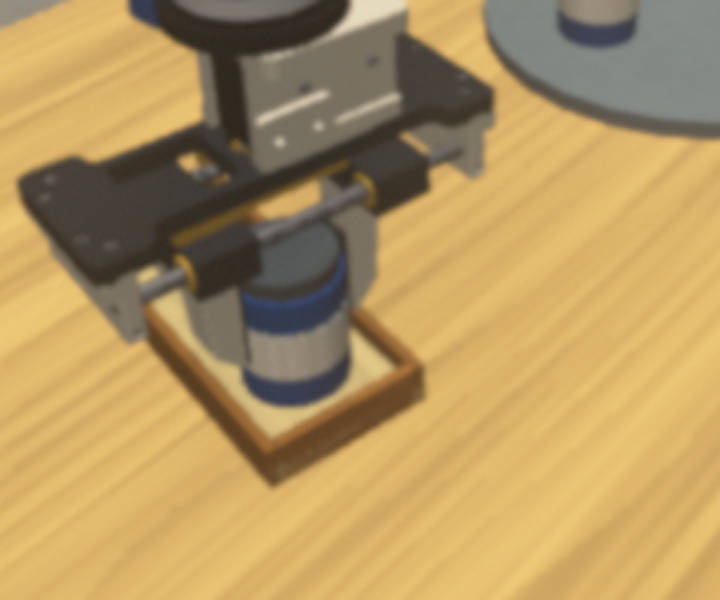

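The tin stands in the row with about 14 mm left to the lip. Now creep the rest of the way.

```bash
python3 -m crank '{"xyz":[[-0.5,0,0],[-0.5,0,0],[-0.1,0,0],[0,0,0],[0,0,0]],"roll":[0,0,0,0,0]}'
python3 -m crank '{"xyz":[[-0.1,0,0],[0,0,0],[0,0,0]],"roll":[0,0,0]}'
python3 -m crank '{"xyz":[[-0.1,0,0],[0,0,0],[0,0,0]],"roll":[0,0,0]}'
```

```text
time: 6.65
tool_pos: [0.5262, 0.1783, 0.0367]
tool_rot: [-1.571, 0.0, -0.196]
contact_force: [-0.5, 0.5, 0.0]
opening: 0.0521
time: 6.95
tool_pos: [0.5255, 0.1784, 0.0367]
tool_rot: [-1.571, -0.0, -0.196]
contact_force: [-0.8, 0.3, -1.3]
opening: 0.0515
time: 7.25
tool_pos: [0.5244, 0.1786, 0.0367]
tool_rot: [-1.571, 0.0, -0.196]
contact_force: [0.7, -0.1, -1.4]
opening: 0.0517
```

```bash
python3 -m crank '{"xyz":[[-0.1,0,0],[0,0,0],[0,0,0]],"roll":[0,0,0]}'
python3 -m crank '{"xyz":[[-0.1,0,0],[0,0,0],[0,0,0]],"roll":[0,0,0]}'

```

```text
time: 7.55
tool_pos: [0.5241, 0.1787, 0.0368]
tool_rot: [-1.571, -0.001, -0.196]
contact_force: [2.3, -1.0, -2.2]
opening: 0.0515
time: 7.85
tool_pos: [0.5237, 0.1788, 0.0371]
tool_rot: [-1.57, -0.002, -0.196]
contact_force: [4.3, -2.8, -2.1]
opening: 0.0515
```

Contact with the lip gives about 5 N. I'll relax by 1 mm and release.

```bash
python3 -m crank '{"xyz":[[0.1,0,0],[0,0,0],[0,0,0]],"roll":[0,0,0]}'
python3 -m crank '{"xyz":[[0,0,0],[0,0,0],[0,0,0],[0,0,0],[0,0,0],[0,0,0],[0,0,0],[0,0,0]],"roll":[0,0,0,0,0,0,0,0]}' -1
python3 -m crank '{"xyz":[[0,-1,0],[0,-2,0],[0,-4,0],[0,-4,0],[0,-4,0],[0,-2,0],[4,0,0],[4,0,0],[1,0,0],[0,0,0],[0,0,0]],"roll":[0,0,0,0,0,0,0,0,0,0,0]}'
python3 - <<'E'
from h import *
s=robot.observe();print(s['tool_pos'],s['tool_rot'])
import pickle
c=robot.calibration('wrist');im=robot.read_camera('wrist')[:,:,::-1]
cv2.imwrite('pics/w4.png',im);pickle.dump(c,open('w4.pkl','wb'))
cv2.imwrite('pics/w4z.png',cv2.resize(im[90:310,220:430],None,fx=2.7,fy=2.7,interpolation=2))
cv2.imwrite('pics/s4.png',robot.read_camera('side')[:,:,::-1])
E
```

```text
time: 8.15
tool_pos: [0.5238, 0.1788, 0.0369]
tool_rot: [-1.571, -0.001, -0.196]
contact_force: [3.7, -1.3, -0.3]
opening: 0.0515
time: 8.95
tool_pos: [0.5235, 0.1788, 0.0367]
tool_rot: [-1.571, 0.0, -0.196]
contact_force: [0.1, 0.1, -0.5]
opening: 0.0916
time: 10.05
tool_pos: [0.6107, 0.1615, 0.2066]
tool_rot: [-1.571, 0.001, -0.196]
contact_force: [-0.7, 0.6, -0.5]
opening: 0.0919
[0.61070546 0.16150736 0.20660297] [-1.57095654e+00  1.44012239e-03 -1.95663540e-01]
```

View pics/w4.png

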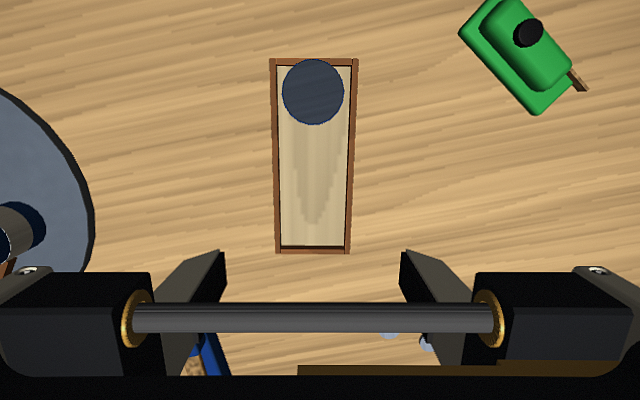

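View pics/s4.png

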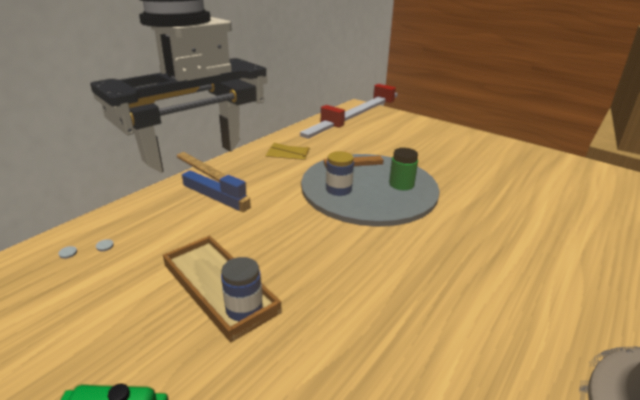

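```bash
python3 -m crank '{"xyz":[[0.2,-1,-1.5],[0.3,-1.3,-3],[0.3,0,-4],[0.3,0,-4],[0.3,0,-4],[0.3,0,-4],[0.3,0,-4],[0.3,0,-3],[0.1,0,-2],[0,0,-0.8],[0,0,0],[0,0,0]],"roll":[0,0,0,0,0,0,0,0,0,0,0,0]}'
python3 - <<'E'
from h import *
import pickle
s=robot.observe();print(s['tool_pos'],s['tool_rot'],s['qpos'])
c=robot.calibration('wrist');im=robot.read_camera('wrist')[:,:,::-1]
cv2.imwrite('pics/w5.png',im);pickle.dump(c,open('w5.pkl','wb'))
c4=pickle.load(open('w4.pkl','rb'));im=cv2.imread('pics/w4.png')
up=cv2.resize(im,None,fx=4,fy=4,interpolation=cv2.INTER_CUBIC);h=cv2.cvtColor(up,cv2.COLOR_BGR2HSV)
k=cv2.inRange(h,(95,40,50),(125,130,110));k[:200]=0;k[560:]=0;k[:,:1080]=0;k[:,1440:]=0
k=cv2.morphologyEx(k,cv2.MORPH_OPEN,np.ones((9,9)))
ct=cv2.convexHull(max(cv2.findContours(k,0,1)[0],key=cv2.contourArea)).reshape(-1,2)
P=ray('wrist',(ct+.5)/4-.5,.084,c4)[:,:2].astype(np.float32)
print('oldlid',cv2.minEnclosingCircle(P),cv2.fitEllipse(P))
E
```

```text
time: 11.35
tool_pos: [0.5763, -0.1398, 0.2301]
tool_rot: [-1.57, -0.0, -0.195]
contact_force: [0.0, 0.7, 0.3]
opening: 0.0922
[ 0.57625891 -0.13984573  0.23014999] [-1.57035128e+00 -3.19511386e-04 -1.95325927e-01] [-3.67541818e-01  4.65494104e-01  1.32194629e+00  5.05044671e-04
  1.35391376e+00 -1.74312091e+00]
oldlid ((0.523375928401947, 0.17868070304393768), 0.024178817868232727) ((0.5232604742050171, 0.17887768149375916), (0.046977877616882324, 0.04728877544403076), 165.57936096191406)
```

View pics/w5.png

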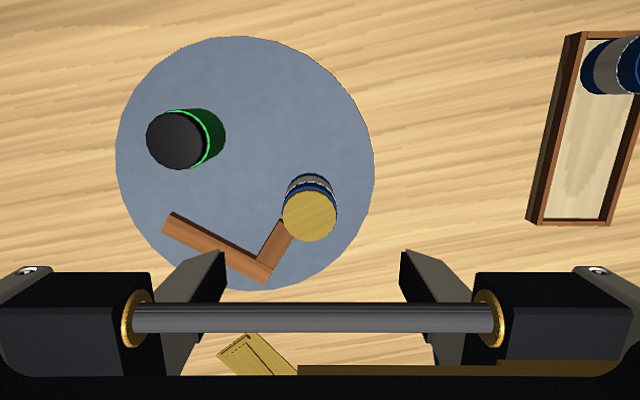

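View pics/w4z.png

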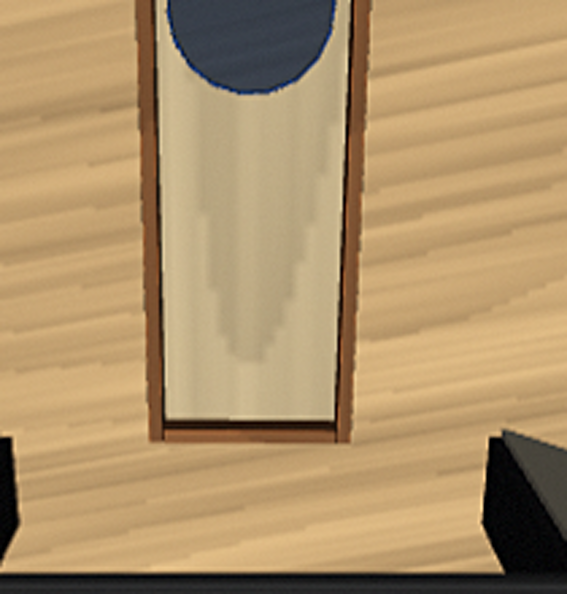

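Old tin sits at (0.523, 0.179), up against the lip. The brass lid is at (310,215) and the oak leg ends beside it at (288,235).

```bash
python3 - <<'E'
from h import *
import pickle
c=pickle.load(open('w5.pkl','rb'));im=cv2.imread('pics/w5.png')
up=cv2.resize(im,None,fx=4,fy=4,interpolation=cv2.INTER_CUBIC);h=cv2.cvtColor(up,cv2.COLOR_BGR2HSV)
k=cv2.inRange(h,(18,120,120),(32,255,255));k[:700]=0;k[1000:]=0;k[:,:1080]=0;k[:,1400:]=0
k=cv2.morphologyEx(k,cv2.MORPH_OPEN,np.ones((9,9)))
ct=cv2.convexHull(max(cv2.findContours(k,0,1)[0],key=cv2.contourArea)).reshape(-1,2)
P=ray('wrist',(ct+.5)/4-.5,.106,c)[:,:2].astype(np.float32)
print('newlid',cv2.minEnclosingCircle(P),cv2.fitEllipse(P))
p=np.array(cv2.minEnclosingCircle(P)[0])-[.57626,-.13985];y=-.1953
print('tx tz cm',100*(p[0]*np.cos(y)+p[1]*np.sin(y)),100*(-p[0]*np.sin(y)+p[1]*np.cos(y)))
print('jar',ray('wrist',[[176,140]],.106,c))
cv2.imwrite('pics/w5z.png',cv2.resize(im[150:300,220:370],None,fx=4,fy=4,interpolation=2))
E
```

```text
newlid ((0.5916761159896851, -0.14650967717170715), 0.02428596094250679) ((0.5916956067085266, -0.14643605053424835), (0.047740742564201355, 0.048141080886125565), 25.935577392578125)
tx tz cm 1.6415430396071473 -0.3541408921674206
jar [[ 0.5042624  -0.24154139  0.106     ]]
```

View pics/w5z.png

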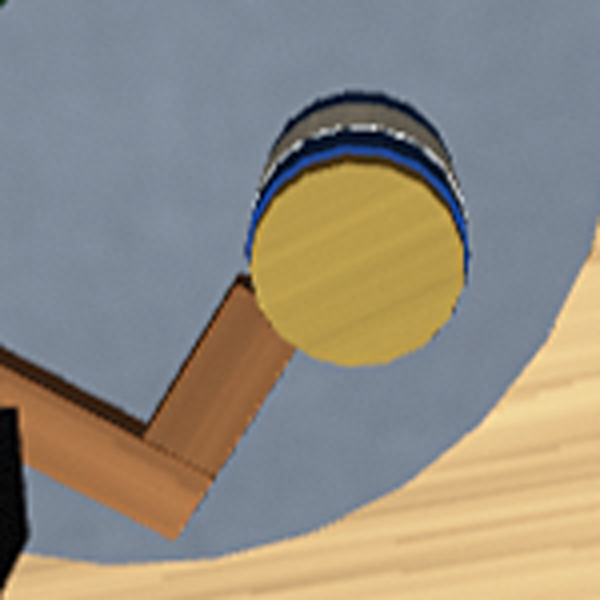

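```bash
python3 -m crank '{"xyz":[[0.8,0,-0.2],[0.84,0,-0.15],[0,2,0],[0,3,0],[0,3,0],[0,3,0],[0,3,0],[0,2,0],[0,1,0],[0,0.2,0],[0,0,0],[0,0,0]],"roll":[0,0,0,0,0,0,0,0,0,0,0,0]}' -1 15
python3 - <<'E'
from h import *
cv2.imwrite('pics/s6.png',cv2.resize(robot.read_camera('side')[60:260,240:480,::-1],None,fx=3,fy=3,interpolation=2))
E
```

```text
time: 12.6
tool_pos: [0.5928, -0.1475, 0.059]
tool_rot: [-1.571, -0.002, -0.196]
contact_force: [0.5, -0.5, 0.7]
opening: 0.0918
```

View pics/s6.png

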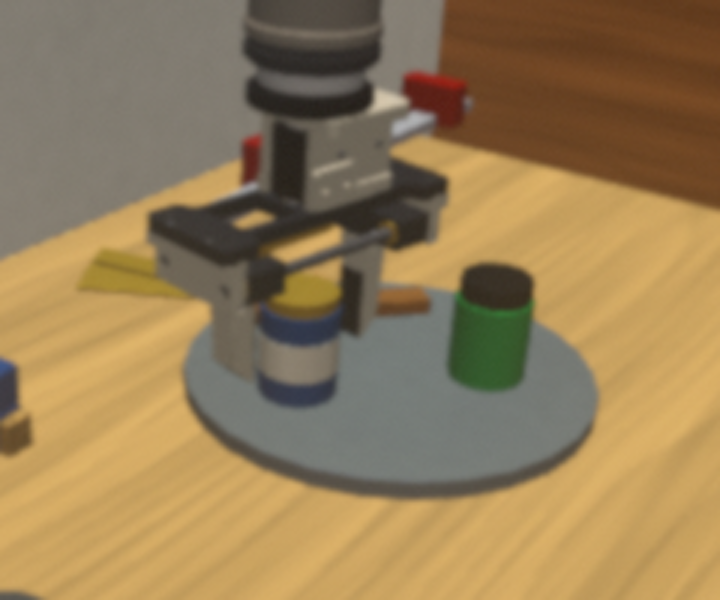

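The fingers straddle the brass tin, clear of the oak and jar. Grip and lift.

```bash
python3 -m crank '{"xyz":[[0,0,0],[0,0,0],[0,0,0],[0,0,0],[0,0,0],[0,0,0],[0,0,0],[0,0,0],[0,0,0],[0,0,0]],"roll":[0,0,0,0,0,0,0,0,0,0]}' 1 18
python3 -m crank '{"xyz":[[0,-0.5,0],[0,-1,0],[0,-2,0],[0,-3,0],[0,-2.5,0],[0,-1,0],[0,0,0]],"roll":[0,0,0,0,0,0,0]}'
```

```text
time: 13.65
tool_pos: [0.5918, -0.1471, 0.0577]
tool_rot: [-1.571, -0.0, -0.196]
contact_force: [0.2, 1.0, 1.0]
opening: 0.0514
time: 14.35
tool_pos: [0.5925, -0.1475, 0.1595]
tool_rot: [-1.571, -0.003, -0.196]
contact_force: [0.1, -0.8, -4.2]
opening: 0.0516
```

```bash
python3 -m crank '{"xyz":[[-0.2,0,1],[-0.5,0,2],[-0.7,0,3],[-0.7,0,3.5],[-0.7,0,3.5],[-0.7,0,3.5],[-0.7,0,3.5],[-0.7,0,3.5],[-0.7,0,3],[-0.6,0,2],[-0.3,0,1.6],[-0.1,0,0.5],[0,0,0],[0,0,0],[0,0,0]],"roll":[0,0,0,0,0,0,0,0,0,0,0,0,0,0,0]}'
python3 - <<'E'
from h import *
cv2.imwrite('pics/w7.png',robot.read_camera('wrist')[:,:,::-1])
E
```

```text
time: 15.85
tool_pos: [0.5868, 0.1647, 0.1576]
tool_rot: [-1.571, 0.0, -0.197]
contact_force: [0.2, -0.7, -1.9]
opening: 0.0517
```

View pics/w7.png

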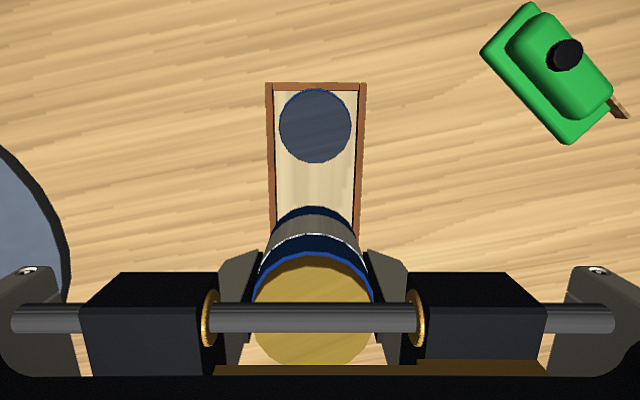

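The held tin lines up over the row behind the old one, with about 13 mm of gap. Lower it, slowly at the end.

```bash
python3 -m crank '{"xyz":[[0,1,0.1],[0,2,0],[0,2.5,0],[0,2.5,0],[0,2,0],[0,1,0],[0,0.5,0],[0,0,0],[0,0,0],[0,0.2,0],[0,0.2,0],[0,0.1,0],[0,0.1,0],[0,0,0],[0,0,0]],"roll":[0,0,0,0,0,0,0,0,0,0,0,0,0,0,0]}'
python3 -m crank '{"xyz":[[0,0.1,0],[0,0,0],[0,0,0]],"roll":[0,0,0]}'
```

```text
time: 17.4
tool_pos: [0.5868, 0.1668, 0.0367]
tool_rot: [-1.571, -0.0, -0.196]
contact_force: [-1.1, 0.4, -2.5]
opening: 0.0518
time: 17.7
tool_pos: [0.5868, 0.1668, 0.0357]
tool_rot: [-1.571, -0.0, -0.196]
contact_force: [0.5, 0.6, -2.2]
opening: 0.0517
```

```bash
python3 -m crank '{"xyz":[[0,0.05,0],[0,0,0],[0,0,0]],"roll":[0,0,0]}'
python3 -m crank '{"xyz":[[0,0.05,0],[0,0,0],[0,0,0]],"roll":[0,0,0]}'
python3 -m crank '{"xyz":[[0,0.05,0],[0,0,0],[0,0,0]],"roll":[0,0,0]}'
```

```text
time: 18.0
tool_pos: [0.5868, 0.1668, 0.0357]
tool_rot: [-1.571, -0.0, -0.196]
contact_force: [-2.5, -0.8, 4.0]
opening: 0.0517
time: 18.3
tool_pos: [0.5869, 0.1668, 0.0357]
tool_rot: [-1.571, -0.001, -0.196]
contact_force: [-2.5, -0.8, 7.7]
opening: 0.0518
time: 18.6
tool_pos: [0.5869, 0.1668, 0.0357]
tool_rot: [-1.571, -0.001, -0.196]
contact_force: [-5.1, -1.2, 10.2]
opening: 0.0516
```

It is on the board. Ease up 1.5 mm of command and slide forward.

```bash
python3 -m crank '{"xyz":[[0,-0.15,0],[0,0,0],[-0.3,0,0],[-0.4,0,0],[-0.3,0,0],[0,0,0],[0,0,0]],"roll":[0,0,0,0,0,0,0]}'
python3 -m crank '{"xyz":[[-0.1,0,0],[0,0,0],[0,0,0]],"roll":[0,0,0]}'
python3 -m crank '{"xyz":[[-0.1,0,0],[0,0,0],[0,0,0]],"roll":[0,0,0]}'
```

```text
time: 19.3
tool_pos: [0.5764, 0.1689, 0.0357]
tool_rot: [-1.571, 0.001, -0.196]
contact_force: [-1.2, 1.4, 1.2]
opening: 0.0517
time: 19.6
tool_pos: [0.5761, 0.1689, 0.0358]
tool_rot: [-1.571, -0.0, -0.196]
contact_force: [1.6, 0.1, -0.4]
opening: 0.0516
time: 19.9
tool_pos: [0.5751, 0.1691, 0.0357]
tool_rot: [-1.571, -0.0, -0.196]
contact_force: [1.0, -0.9, -0.9]
opening: 0.0515
```

```bash
python3 -m crank '{"xyz":[[-0.1,0,0],[0,0,0],[0,0,0]],"roll":[0,0,0]}'
python3 -m crank '{"xyz":[[-0.05,0,0],[0,0,0],[0,0,0]],"roll":[0,0,0]}'
```

```text
time: 20.2
tool_pos: [0.5745, 0.1692, 0.0358]
tool_rot: [-1.571, -0.001, -0.196]
contact_force: [3.3, -1.6, -1.8]
opening: 0.0516
time: 20.5
tool_pos: [0.5744, 0.1693, 0.036]
tool_rot: [-1.57, -0.002, -0.196]
contact_force: [6.1, -2.0, -1.6]
opening: 0.0519
```

Contact with the old tin, about 6 N. Relax, release and retreat.

```bash
python3 -m crank '{"xyz":[[0.1,0,0],[0,0,0],[0,0,0]],"roll":[0,0,0]}'
python3 -m crank '{"xyz":[[0,0,0],[0,0,0],[0,0,0],[0,0,0],[0,0,0],[0,0,0],[0,0,0],[0,0,0]],"roll":[0,0,0,0,0,0,0,0]}' -1
python3 -m crank '{"xyz":[[0,-1,0],[0,-2,0],[0,-4,0],[0,-4,0],[0,-4,0],[0,-2,0],[3,0,0],[3,0,0],[1,0,0],[0,0,0],[0,0,0]],"roll":[0,0,0,0,0,0,0,0,0,0,0]}'
python3 - <<'E'
from h import *
c=robot.calibration('wrist');im=robot.read_camera('wrist')[:,:,::-1].copy()
cv2.imwrite('pics/w8.png',im)
s=robot.read_camera('side')[:,:,::-1].copy();cv2.imwrite('pics/s8.png',s)
cv2.imwrite('pics/s8z.png',cv2.resize(s[140:340,150:440],None,fx=2.7,fy=2.7,interpolation=2))
up=cv2.resize(im,None,fx=4,fy=4,interpolation=cv2.INTER_CUBIC);h=cv2.cvtColor(up,cv2.COLOR_BGR2HSV)
for nm,lo,hi in(('old',(95,40,50),(125,130,110)),('new',(18,130,120),(32,255,255))):
    k=cv2.inRange(h,lo,hi);k[:100]=0;k[960:]=0;k[:,:1080]=0;k[:,1440:]=0
    k=cv2.morphologyEx(k,cv2.MORPH_OPEN,np.ones((9,9)))
    ct=cv2.convexHull(max(cv2.findContours(k,0,1)[0],key=cv2.contourArea)).reshape(-1,2)
    P=ray('wrist',(ct+.5)/4-.5,.084,c)[:,:2].astype(np.float32)
    p=cv2.minEnclosingCircle(P);q=np.array(p[0])-[.591,.1657];y=-.199
    print(nm,p,'row mm',1000*(q[0]*np.cos(y)+q[1]*np.sin(y)),1000*(-q[0]*np.sin(y)+q[1]*np.cos(y)))
E
```

```text
time: 20.8
tool_pos: [0.5746, 0.1692, 0.0357]
tool_rot: [-1.571, -0.0, -0.196]
contact_force: [2.6, -0.3, -1.2]
opening: 0.0518
time: 21.6
tool_pos: [0.5745, 0.1692, 0.0357]
tool_rot: [-1.571, 0.0, -0.196]
contact_force: [-0.4, -0.0, 0.2]
opening: 0.0917
time: 22.7
tool_pos: [0.6427, 0.1557, 0.2059]
tool_rot: [-1.571, 0.001, -0.196]
contact_force: [-0.1, 0.2, -0.4]
opening: 0.0915
old ((0.5234492421150208, 0.17871087789535522), 0.02387850359082222) row mm -68.7897368580706 -0.599947864677753
new ((0.5746460556983948, 0.16893549263477325), 0.024124857038259506) row mm -16.670817076013297 -0.06135819244837892
```

View pics/w8.png

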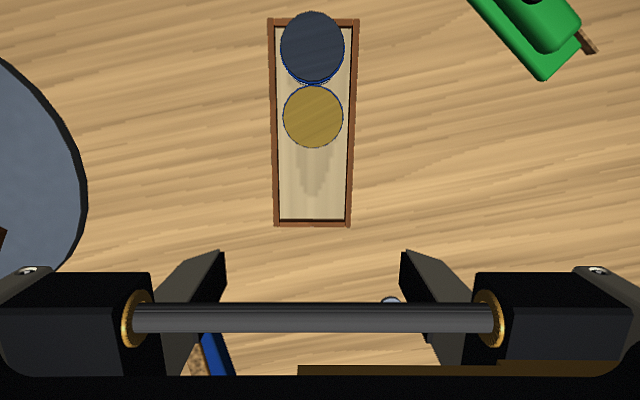

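View pics/s8z.png

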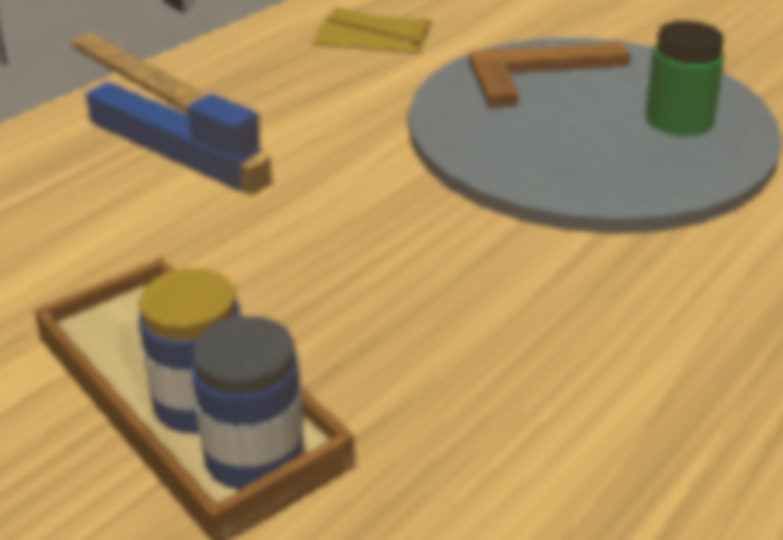

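The wrist view has the old lid at (312,47) against the lip and the brass lid at (313,116) touching behind it. The side view shows both upright in the row and the jar in its place, so I'm handing in.

```bash
python3 -c "
from cell import robot
print(robot.hand_in())"
```

```text
the job is handed in; nothing more can be done
None
```

Both tins are in the row as asked, and I handed the job in at about 23 s of the 48 s allowed; no verdict was reported.

- **Older tin:** I carried it forward low over the board, set it down, and slid it to the front lip until I felt about 5 N of contact. It was released at row x ≈ -69 mm, which is touching the lip, and it was still there after the second tin went in.
- **New tin:** I lifted it off the turntable, lowered it onto the board until it took the load (about 10 N), and slid it forward to light contact with the older tin (about 6 N). The two centres are 52 mm apart, one tin diameter.
- **Last checks:** In the final pictures both tins stand upright within 1 mm of the row's centre line. The jar looks unmoved, the open gripper is clear, and the force reads about zero.
- **Disagreement between cameras:** The top camera placed the row about 4 mm from where the wrist camera did, and the side camera differed from the top by up to about 9 mm at the corners I picked roughly by eye. I used the wrist figures, and the contact forces agreed with them.

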